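# Switch on at the red-guarded toggle

### The job

Switch on the bench supply at the switch box with the red guard: lift the red guard with the back of a finger, push the toggle beneath it fully over to the rear while the guard is up, then let the guard drop shut again. Work gently with the fingers only, without pinching the guard or lifting or shifting its box. Leave the yellow-guarded switch and everything else standing around as it is.

Things in the scene. Friction and masses are not known exactly. Their poses are not given: they have to be found in the camera images.
- red_box: grey desk switch box with the red guard, 100x100x60 mm, 1.6 kg, standing loose on four rubber feet. Origin: centre of its underside; own z up, own -x is its front (the lip's side; faces the robot's right, -y, give or take 20 degrees), top plate at z = 60 mm. In its frame: the toggle's pivot is at x -22, y 0, z 65 mm; the guard's hinge axis lies along y at x +15, z 66 mm.
- red_guard (a joint): angle of the red plastic guard on its rear hinge: 0 shut, grows as its front rises, stop at 1.3 rad. 60 g; let go, it always falls shut. Hood 70 mm wide (64 inside), open below, walls 3 mm; shut, it reaches from box x -49 to +17 mm and 2 to 50 mm above the top plate, all round the toggle. Thin: over 10 N from the fingers (pinch, shove) counts as damage
- red_guard_lip (a point): middle of the front edge, underside, of the red guard's finger lip, 84 mm from the hinge axis; shut, at box x -69, z 63 mm. The lip is 50 mm wide, 3 mm thick, sticks 20 mm out from the foot of the hood's front wall and overhangs the box's front face (box x -50). A finger tilted some 40 degrees, tip forward, gets under it; the lip then rides on the finger's back while the tip works beneath
- red_toggle (a joint): angle of the steel bat toggle beneath the red guard: 0 to 0.05 off (leans 0.35 rad to the box's front), 0.7 on (leans 0.35 rad to the rear). Lever 35 mm long from its pivot, 7 to 11 mm thick; stays where it is left; about 2 N at its tip moves it
- red_toggle_tip (a point): upper end of the toggle beneath the red guard; off, at box x -34, z 98 mm; on, at box x -10, z 98 mm
- yellow_box: grey desk switch box with the yellow guard, 100x100x60 mm, 1.6 kg, standing loose on four rubber feet. Origin: centre of its underside; own z up, own -x is its front (the lip's side; faces the robot's right, -y, give or take 20 degrees), top plate at z = 60 mm. In its frame: the toggle's pivot is at x -22, y 0, z 65 mm; the guard's hinge axis lies along y at x +15, z 66 mm.
- yellow_guard (a joint): angle of the yellow plastic guard on its rear hinge: 0 shut, grows as its front rises, stop at 1.3 rad. 60 g; let go, it always falls shut. Hood 70 mm wide (64 inside), open below, walls 3 mm; shut, it reaches from box x -49 to +17 mm and 2 to 50 mm above the top plate, all round the toggle. Thin: over 10 N from the fingers (pinch, shove) counts as damage
- yellow_guard_lip (a point): middle of the front edge, underside, of the yellow guard's finger lip, 84 mm from the hinge axis; shut, at box x -69, z 63 mm. The lip is 50 mm wide, 3 mm thick, sticks 20 mm out from the foot of the hood's front wall and overhangs the box's front face (box x -50). A finger tilted some 40 degrees, tip forward, gets under it; the lip then rides on the finger's back while the tip works beneath
- yellow_toggle (a joint): angle of the steel bat toggle beneath the yellow guard: 0 to 0.05 off (leans 0.35 rad to the box's front), 0.7 on (leans 0.35 rad to the rear). Lever 35 mm long from its pivot, 7 to 11 mm thick; stays where it is left; about 2 N at its tip moves it
- yellow_toggle_tip (a point): upper end of the toggle beneath the yellow guard; off, at box x -34, z 98 mm; on, at box x -10, z 98 mm
- bottle: white squeeze vial bottle, 42 mm across, 127 tall, bystander; origin at the centre of its underside
- timer: small white digital timer, 34x68x55 mm, bystander; origin at the centre of its underside
- tube_rack: small green rack with microtubes, 58x85x53 mm, bystander; origin at the centre of its underside
- petri: closed petri dish, 88 mm across, 16 high, bystander; origin at the centre of its underside

How it is judged:
On the way, in this order (a step that is already met when the one before it is completed fails the run):
1. the red guard is lifted (over 0.3 rad) with the toggle still off (value of joint red_guard above 0.3 rad and value of joint red_toggle below 0.2 rad), for 0.2 s.
2. the toggle is pushed over (over 0.6 rad) while the guard is up (over 0.3 rad) (value of joint red_toggle above 0.6 rad and value of joint red_guard above 0.3 rad), for 0.1 s.
At the end, for the whole second after the job is handed in: The red-guarded toggle is on (over 0.6 of 0.7 rad), the red guard has dropped shut (under 0.06 rad) and rests; the yellow guard is shut (under 0.06 rad) and its toggle off (under 0.12 rad); both boxes and the bystanders stand within 20 mm of where they were (value of joint red_toggle above 0.6 rad and value of joint each of red_guard, yellow_guard below 0.06 rad and velocity of joint red_guard below 0.1 rad/s and value of joint yellow_toggle below 0.12 rad and distance of each of red_box, yellow_box, bottle, timer, tube_rack, petri from where it was at the start of the episode below 0.02 m); the robot touches nothing.
It fails at once if the red guard is pinched or shoved (over 10 N from the fingers) (contact force between the fingers and red_guard above 10 N).
It fails at once if a switch box is lifted, tipped or shifted 20 mm (height (world z) of any of red_box, yellow_box above 0.008 m or angle between any of red_box, yellow_box's own z axis and vertical above 0.12 rad or distance of any of red_box, yellow_box from where it was at the start of the episode above 0.02 m).
It fails at once if the yellow-guarded switch is worked (value of joint yellow_guard above 0.15 rad or value of joint yellow_toggle above 0.2 rad).
It fails at once if a bystander is moved 20 mm or toppled (distance of any of bottle, timer, tube_rack, petri from where it was at the start of the episode above 0.02 m or angle between any of bottle, timer, tube_rack, petri's own z axis and vertical above 0.3 rad).
It also fails if it takes over 42 s, if anything falls off the work surface, if the arm or the gripper's body presses on something with over 40 N, if the wrist force passes 120 N, or if a joint passes its speed limit or range.

### The arm

A 7-joint arm with a two-finger parallel gripper is mounted at the origin on a cart in front of the work surface, level with it; the furniture and walls round the work are solid. World frame = base frame: x ahead of the robot, y to its left, z up, the work surface at z = 0. Lengths are in m, angles in rad, forces in N, time in s.
With the tool pointing down it reaches from about 0.4 to 0.875 m from the base axis. Payload 6.5 kg.
Tool frame: the origin (TCP) lies at the very end of the fingers, on their centre line; the grasp point (between the pads) lies 19 mm behind it; z points along the fingers, y is the line along which they close (so a half turn about z gives the same grasp; the last joint's range is limited). The gripper opens to 88 mm and grips with 3 to 60 N. Pads are 18 mm wide; open, the fingers measure 123 mm over their backs; the gripper's body (75 mm by 187 mm) begins 45 mm behind the grasp point.
Start: joints at [-1.4, 0.536, -0.004, 1.538, 0.003, 1.067, -0.071], TCP at [0.152, 0.632, 0.239] pointing down, gripper open.
Joint ranges: [-2.7, 2.7], [-0.37, 2.16], [-1.27, 1.26], [0.24, 2.4], [-1.31, 4.45], [0.19, 1.91], [-2.76, 2.76]. Speed limits (rad/s): [2.39, 2.39, 3.14, 3.14, 3.14, 3.14, 3.14].

### API

Orientations are given as a rotation vector (axis times angle).
In Python, from cell import bot gives the robot as it stands. The module is installed in compiled form; this text tells all that it offers.
- The arm moves only by the tool arm_command, never from a script. Its argument "commands" is a list of rows, each a list of 4 numbers: the shift along the tool's x, y, z in m, then the turn about the tool's z in rad. A call has 1 to 10 rows; each row shifts and turns the commanded pose from where the row before left it, along the tool's axes as they then stand; what a row does not reach is not made up. A row lasts 1/10 s, in which the tool goes at most 50 mm and 8.59 degrees, less where a joint would pass 70% of its speed; a pose out of reach is approached as far as the arm can. A call is refused whole if a number of a shift passes 0.05 or a number of a turn 0.15, either way. A call with a gripper value outside its range is refused whole. "hand" is the opening, from 0 (shut) to 1 (fully open), set as the call begins (left out, the last holds). The fingers move at their own pace and stop on an object; the grip force is fixed at half the most. Time passes only in rows, so rows that do not move let the fingers close. It gives the time, the measured TCP pose, the force, the opening and the grip force at its end, in the units of the state.
- bot.read_state(): the state, without advancing time (a new reading comes with each control period).
- bot.snapshot(name): name is "scene" or "top"; returns a dict with "color" (420x560x3 uint8, red, green, blue), "camera_matrix" (3x3 intrinsics, pixels), "extrinsics" (4x4, takes a point from world to camera coordinates). Camera axes: x right, y up, looking along -z (the intrinsics and any distortion apply to the point x, -y, -z); pixel columns grow to the right and rows downward; lengths in m; the calibration is good to about 2 mm. A picture is of the moment at which its call begins. There is no depth.
- bot.job_done(): hands the job in; it is judged then, once.
Trained networks look in a picture, given as the dict that the camera call returned (one of the last four; its "shot" number tells which), for a name from the list of things; names that differ only in an ending like _2 or _b are one class to them, and where a whole thing is asked for, a point or a joint stands for the part that bears it (a point fixed in the world has none). Each returns a list of dicts, best first, with "p" (0 to 1); they miss things now and then, are a little off and sometimes report something else, mostly with a low value. They report only what shows in the picture. A call takes as long as a camera call.
- bot.search_frame(picture, query): "bbox" ([centre column, centre row, width, height] in pixels, round what is visible of it).
The state is a dict: "time_s": time; "joint_positions": joint angles; "dq": joint speeds; "joint_efforts": joint torques, N m; "eef_pos": TCP position; "eef_rot": TCP orientation; "wrist_force": force on the tool from outside, world axes, zero at the start; "wrist_torque": the same for the moment, N m; "gripper_width": finger opening in m; "grasp_force": force on a finger pad.
Only numpy, scipy, OpenCV 4.12 (cv2) and the standard library are available. Lean on these libraries where they do the work, as an engineer would, in place of code of your own. Each camera call takes 0.05 s, during which the arm holds its last target. There are 200 camera calls.

## Working session

There is one attempt and no reset: what is moved stays moved. The work goes in short steps, Python scripts to look and compute and a tool call to move; the robot and the scene stay as the last step left them, time stands still between calls to the robot, and variables do not carry over. Pictures are saved under pics/ and viewed, at most 10 in all, crops included, and the job is handed in when it is done.

Besides the shell and the picture viewer there is one more tool, called after "Call:" by a JSON object that holds its "method" and its "body". arm_command: Moves the arm, as the interface text tells. Its arguments: {"type":"object","properties":{"commands":{"type":"array"},"hand":{"type":"number"}},"required":["commands"]}

```bash
mkdir -p pics; python3 - <<'E'
from cell import bot
import cv2,numpy as np,pickle
s=bot.read_state();print({k:np.round(v,3) for k,v in s.items()})
D={}
for n in("scene","top"):
    p=bot.snapshot(n);D[n]=p
    cv2.imwrite(f"pics/{n}0.png",cv2.cvtColor(p["color"],cv2.COLOR_RGB2BGR))
    print(n,p["camera_matrix"].tolist(),np.round(p["extrinsics"],4).tolist(),[k for k in p])
    for q in("red_box","red_guard","red_guard_lip","yellow_box","yellow_guard","bottle","timer","tube_rack","petri"):
        print(q,[(np.round(d["bbox"],1).tolist(),round(d["p"],2)) for d in bot.search_frame(p,q)[:2]])
pickle.dump(D,open("d0.pkl","wb"))
E
```

```text
{'time_s': np.float64(0.0), 'joint_positions': array([-1.4  ,  0.537, -0.004,  1.539,  0.003,  1.067, -0.071]), 'dq': array([-0.002, -0.001, -0.001, -0.002, -0.   ,  0.003,  0.001]), 'joint_efforts': array([ 0.0000e+00, -5.7099e+01,  9.9100e-01, -2.5161e+01, -5.6000e-02,
        1.8000e-02,  0.0000e+00]), 'eef_pos': array([0.152, 0.631, 0.238]), 'eef_rot': array([-3.71e-01, -3.12e+00,  3.00e-03]), 'wrist_force': array([-0.242, -1.142, -0.198]), 'wrist_torque': array([-0.037, -0.019, -0.041]), 'grasp_force': np.float64(0.0), 'gripper_width': np.float64(0.088)}
scene [[515.102625111952, 0.0, 279.6178714201661], [0.0, 515.102625111952, 212.05492481037234], [0.0, 0.0, 1.0]] [[0.6126, -0.7903, -0.0161, -0.3285], [0.4252, 0.3123, 0.8495, -0.2724], [-0.6663, -0.5272, 0.5274, -0.9537], [0.0, 0.0, 0.0, 1.0]] ['color', 'camera_matrix', 'extrinsics', 'shot']
red_box [([238.0, 191.1, 51.7, 52.1], 0.72), ([299.4, 209.7, 20.1, 48.3], 0.27)]
red_guard [([242.8, 181.2, 39.3, 34.6], 0.86)]
red_guard_lip [([242.0, 179.7, 36.8, 34.4], 0.84), ([351.7, 245.4, 56.2, 61.1], 0.32)]
yellow_box [([351.9, 246.
[... 263 characters left out ...]
6485862883, 0.0, 286.46995691300884], [0.0, 474.68576485862883, 204.38815337815043], [0.0, 0.0, 1.0]] [[-0.0178, -0.9998, -0.0109, 0.0225], [0.9943, -0.0189, 0.1047, -0.5091], [-0.1049, -0.009, 0.9944, -1.2947], [0.0, 0.0, 0.0, 1.0]] ['color', 'camera_matrix', 'extrinsics', 'shot']
red_box [([234.2, 186.6, 43.3, 41.1], 0.97)]
red_guard [([239.2, 184.3, 38.3, 37.6], 0.75), ([369.4, 191.9, 50.7, 39.2], 0.44)]
red_guard_lip [([240.9, 183.4, 37.9, 29.9], 0.73)]
yellow_box [([367.5, 193.1, 53.4, 36.0], 0.67)]
yellow_guard [([378.2, 192.1, 32.3, 24.9], 0.9)]
bottle [([308.1, 182.4, 17.6, 17.9], 0.61)]
timer [([305.6, 223.6, 24.1, 16.1], 0.5)]
tube_rack [([165.8, 184.4, 35.7, 21.5], 0.98)]
petri []
```

```bash
python3 - <<'E'
import cv2
a=cv2.imread("pics/top0.png");cv2.imwrite("pics/top0c.png",cv2.resize(a[130:280,130:330],None,fx=4,fy=4,interpolation=cv2.INTER_CUBIC))
a=cv2.imread("pics/scene0.png");cv2.imwrite("pics/sc0c.png",cv2.resize(a[140:290,170:370],None,fx=4,fy=4,interpolation=cv2.INTER_CUBIC))
E
```

```text
(no output)
```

View pics/top0.png

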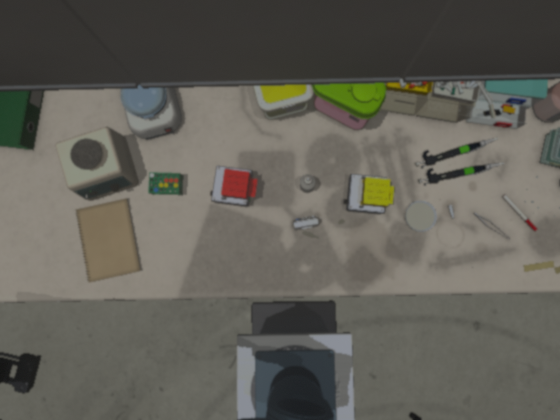

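View pics/top0c.png

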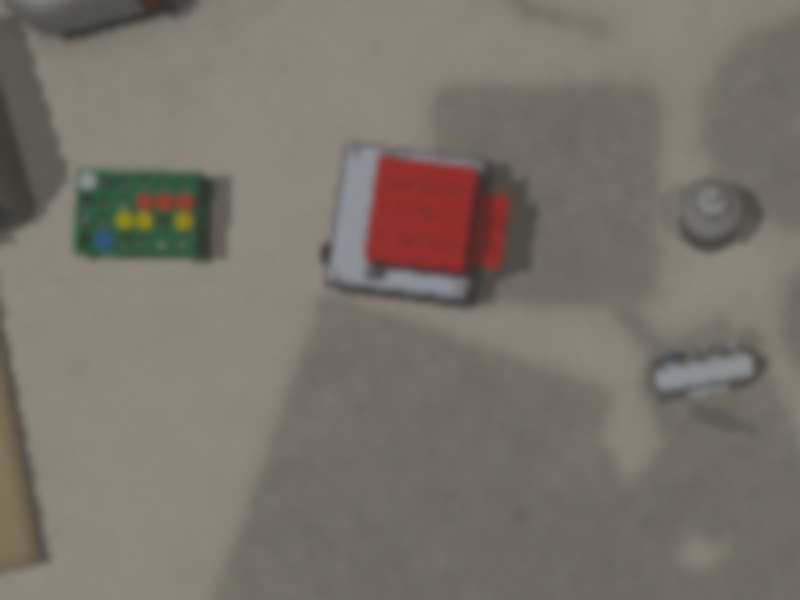

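View pics/sc0c.png

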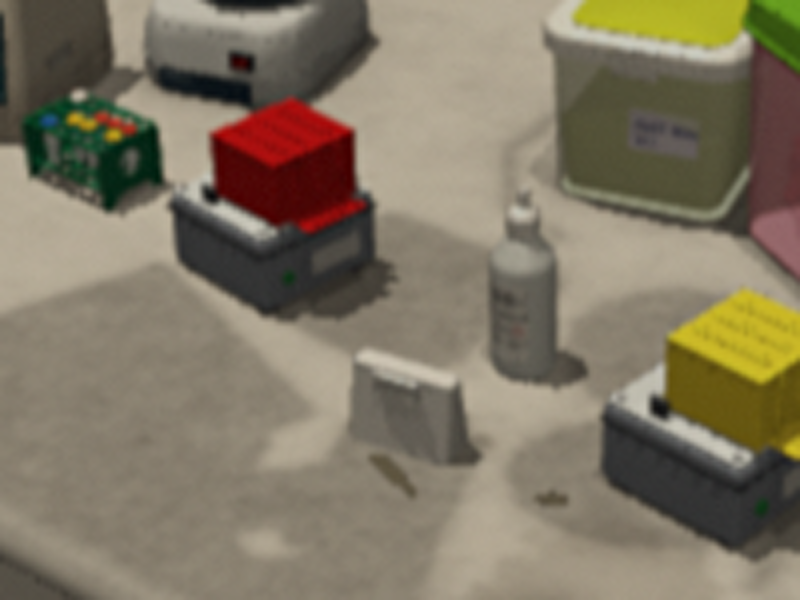

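The top view shows the red hood at crop px (425,213), with its lip on the right at (497,232), so it faces -y. The bottle stands about 0.13 m ahead of the lip, at (712,210). The scene crop agrees. Next I fit the box pose to the red masks in both views.

```bash
cat > fit.py <<'E'
import cv2,numpy as np
from scipy.optimize import minimize
def proj(p,X):
    X=np.atleast_2d(X);c=X@p["extrinsics"][:3,:3].T+p["extrinsics"][:3,3]
    K=p["camera_matrix"];return np.c_[K[0,0]*c[:,0]/-c[:,2]+K[0,2],K[1,1]*-c[:,1]/-c[:,2]+K[1,2]]
def cub(x0,x1,y,z0,z1):return np.array([[x,s*y,z] for x in(x0,x1) for s in(-1,1) for z in(z0,z1)])
parts=[cub(-.049,.017,.035,.062,.110),cub(-.069,-.049,.025,.063,.066)]
def w(P,q):
    c,s=np.cos(q[2]),np.sin(q[2]);return P@np.array([[c,-s,0],[s,c,0],[0,0,1]]).T+[q[0],q[1],q[3] if len(q)>3 else 0]
def mask(p):
    h=cv2.cvtColor(p["color"],cv2.COLOR_RGB2HSV).astype(int)
    m=(((h[...,0]<8)|(h[...,0]>172))&(h[...,1]>140)).astype(np.uint8)
    n,l,st,_=cv2.connectedComponentsWithStats(m);return (l==1+st[1:,4].argmax()).astype(float),st[1:,4].max()
def render(p,q):
    im=np.zeros((420,560),np.uint8)
    S=16
    big=np.zeros((420*4,560*4),np.uint8)
    for P in parts:
        h=cv2.convexHull(((proj(p,w(P,q))+.5)*4-.5).astype(np.float32))
        cv2.fillConvexPoly(big,np.round(h*S).astype(np.int32),255,shift=4)
    return cv2.resize(big,(560,420),interpolation=cv2.INTER_AREA)/255.
E
python3 - <<'E'
from fit import *
import pickle
D=pickle.load(open("d0.pkl","rb"))
M={n:cv2.GaussianBlur(mask(D[n])[0],(0,0),1) for n in D};print([(mask(D[n])[1],np.round(np.argwhere(M[n]>.5).mean(0)[::-1],1)) for n in D])
def cost(q,ns):return sum(((cv2.GaussianBlur(render(D[n],q),(0,0),1)-M[n])**2).sum() for n in ns)
for ns in(["top","scene"],["top"],["scene"]):
  for nz in(3,4):
    if nz==4 and len(ns)<2: continue
    best=None
    for yaw in(1.3,1.55,1.8):
        x0=np.array([.51,.12,yaw,0][:nz])
        S=np.vstack([x0]+[x0+d for d in np.diag([.03,.03,.15,.02][:nz])])
        r=minimize(cost,x0,args=(ns,),method="Nelder-Mead",options=dict(initial_simplex=S,xatol=1e-4,fatol=.01,maxiter=400))
        if best is None or r.fun<best.fun:best=r
    print(ns,np.round(best.x,4),round(best.fun,1),"lip",np.round(w(np.array([[-.069,0,.063]]),best.x),4))
E
```

```text
[(np.int32(919), array([241.6, 181.2])), (np.int32(617), array([235.3, 183.5]))]
['top', 'scene'] [0.5639 0.1636 1.391 ] 206.2 lip [[0.5516 0.0957 0.063 ]]
['top', 'scene'] [ 0.5659  0.1659  1.4069 -0.0033] 199.3 lip [[0.5546 0.0978 0.0597]]
['top'] [0.5659 0.1656 1.3339] 186.2 lip [[0.5497 0.0985 0.063 ]]
['scene'] [0.5632 0.1624 1.3854] 18.0 lip [[0.5505 0.0945 0.063 ]]
```

```bash
python3 - <<'E'
from fit import *
import pickle
D=pickle.load(open("d0.pkl","rb"))
def mask2(p,c):
    h=cv2.cvtColor(p["color"],cv2.COLOR_RGB2HSV).astype(int)
    m=((h[...,0]<8)|(h[...,0]>172))&(h[...,1]>110)&(h[...,2]>60)
    k=np.zeros_like(m);k[c[1]-30:c[1]+30,c[0]-32:c[0]+32]=1;return (m&k).astype(float)
M={"top":mask2(D["top"],(238,185)),"scene":mask2(D["scene"],(242,181))}
print([(M[n].sum()) for n in M])
M={n:cv2.GaussianBlur(M[n],(0,0),1) for n in M}
def cost(q,ns):return sum(((cv2.GaussianBlur(render(D[n],q),(0,0),1)-M[n])**2).sum() for n in ns)
for ns in(["top","scene"],["top"],["scene"]):
  for nz in(3,4):
    if nz==4 and len(ns)<2: continue
    best=None
    for yaw in(1.3,1.55):
        x0=np.array([.56,.16,yaw,0][:nz])
        S=np.vstack([x0]+[x0+d for d in np.diag([.02,.02,.15,.02][:nz])])
        r=minimize(cost,x0,args=(ns,),method="Nelder-Mead",options=dict(initial_simplex=S,xatol=1e-4,fatol=.01,maxiter=400))
        if best is None or r.fun<best.fun:best=r
    print(ns,np.round(best.x,4),round(best.fun,1),"lip",np.round(w(np.array([[-.069,0,.063]]),best.x),4))
q=best.x if 0 else [.5635,.163,1.388]
from scipy.spatial.transform import Rotation as R
T=R.from_rotvec([-.371,-3.12,.003]).as_matrix();print(T.round(3))
E
```

```text
[np.float64(805.0), np.float64(947.0)]
['top', 'scene'] [0.5637 0.1626 1.3937] 41.7 lip [[0.5515 0.0947 0.063 ]]
['top', 'scene'] [ 5.6400e-01  1.6240e-01  1.4038e+00 -4.0000e-04] 41.0 lip [[0.5526 0.0943 0.0626]]
['top'] [0.5636 0.1623 1.4026] 30.6 lip [[0.5521 0.0943 0.063 ]]
['scene'] [0.5639 0.1627 1.3736] 10.0 lip [[0.5504 0.095  0.063 ]]
[[-0.972  0.235  0.   ]
 [ 0.235  0.972 -0.002]
 [-0.001 -0.002 -1.   ]]
```

```bash
cat > plan.py <<'E'
import numpy as np
from scipy.spatial.transform import Rotation as R
from cell import bot
B=np.array([.5638,.1626]);YAW=1.395
ex=np.array([np.cos(YAW),np.sin(YAW)]);ey=np.array([-ex[1],ex[0]])
def inbox():
    s=bot.read_state();p=s["eef_pos"];d=p[:2]-B;T=R.from_rotvec(s["eef_rot"]).as_matrix()
    dy=np.arctan2(T[1,0],T[0,0])-YAW
    return np.array([d@ex,d@ey,p[2]])*1e3,dy,s
E
python3 - <<'E'
from plan import *
b,dy,s=inbox();print(b.round(1),dy)
tgt=B-.098*ex+.008*ey;d=tgt-s["eef_pos"][:2];n=18;a=dy+YAW;t=round(dy/n,3)
for i in range(n):
    v=d/n;print([round(float(v@[np.cos(a),np.sin(a)]),3),round(float(v@[np.sin(a),-np.cos(a)]),3),0,t]);a-=t
print(tgt)
E
```

```text
[390.1 487.1 238.7] 1.5098588900741454
[-0.028, -0.025, 0, np.float64(0.084)]
[-0.03, -0.023, 0, np.float64(0.084)]
[-0.032, -0.02, 0, np.float64(0.084)]
[-0.034, -0.018, 0, np.float64(0.084)]
[-0.035, -0.015, 0, np.float64(0.084)]
[-0.036, -0.012, 0, np.float64(0.084)]
[-0.037, -0.009, 0, np.float64(0.084)]
[-0.038, -0.006, 0, np.float64(0.084)]
[-0.038, -0.002, 0, np.float64(0.084)]
[-0.038, 0.001, 0, np.float64(0.084)]
[-0.038, 0.004, 0, np.float64(0.084)]
[-0.037, 0.007, 0, np.float64(0.084)]
[-0.037, 0.01, 0, np.float64(0.084)]
[-0.036, 0.013, 0, np.float64(0.084)]
[-0.034, 0.016, 0, np.float64(0.084)]
[-0.033, 0.019, 0, np.float64(0.084)]
[-0.031, 0.022, 0, np.float64(0.084)]
[-0.029, 0.024, 0, np.float64(0.084)]
[0.53878386 0.06750956]
```

Call:
{"method": "arm_command", "body": {"commands": [[-0.028,-0.025,0,0.084],[-0.03,-0.023,0,0.084],[-0.032,-0.02,0,0.084],[-0.034,-0.018,0,0.084],[-0.035,-0.015,0,0.084],[-0.036,-0.012,0,0.084],[-0.037,-0.009,0,0.084],[-0.038,-0.006,0,0.084],[-0.038,-0.002,0,0.084]], "hand": 0}}

```text
time_s: 1.9
eef_pos: [0.3457, 0.3477, 0.239]
eef_rot: [-1.501, -2.76, -0.001]
wrist_force: [0.6, 0.6, -0.2]
gripper_width: 0.0181
grasp_force: 0.0
```

Call:
{"method": "arm_command", "body": {"commands": [[-0.038,0.001,0,0.084],[-0.038,0.004,0,0.084],[-0.037,0.007,0,0.084],[-0.037,0.01,0,0.084],[-0.036,0.013,0,0.084],[-0.034,0.016,0,0.084],[-0.033,0.019,0,0.084],[-0.031,0.022,0,0.084],[-0.029,0.024,0,0.084],[0,0,0,0]]}}

```text
time_s: 2.9
eef_pos: [0.5396, 0.0611, 0.2393]
eef_rot: [2.416, 2.002, 0.0]
wrist_force: [-0.4, -0.0, -0.3]
gripper_width: 0.0005
grasp_force: 0.0
```

```bash
python3 - <<'E'
from plan import *
import cv2
b,dy,s=inbox();print(b.round(1),dy,s["wrist_force"].round(2),s["joint_positions"].round(2),s["time_s"],s["gripper_width"])
p=bot.snapshot("scene");cv2.imwrite("pics/s1.png",cv2.resize(cv2.cvtColor(p["color"],cv2.COLOR_RGB2BGR)[60:285,130:430],None,fx=2.6,fy=2.6,interpolation=cv2.INTER_CUBIC))
E
```

```text
[-104.2    6.   239.3] -0.011370695813751164 [-0.42 -0.04 -0.34] [-0.62  0.39  0.54  1.85 -0.23  0.97 -0.17] 2.9 0.0005002780200893381
```

View pics/s1.png

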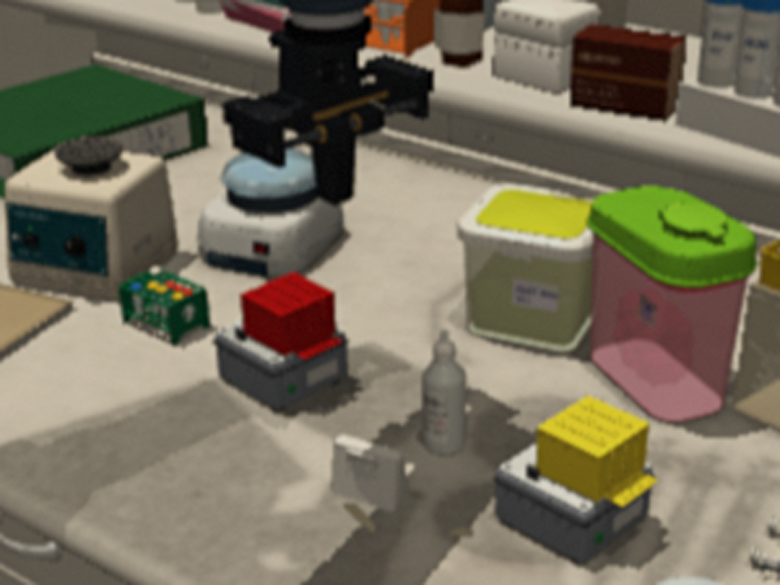

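The fingers are shut and straight, hanging clear ahead of the red box (fingertip at crop px 337,200). The box looks undisturbed. I'll go down in front of the lip.

Call:
{"method": "arm_command", "body": {"commands": [[0,-0.002,0.046,-0.011],[0,0,0.046,0],[0,0,0.046,0],[0,0,0.03,0],[0,0,0.016,0],[0,0,0,0],[0,0,0,0]]}}

```text
time_s: 3.65
eef_pos: [0.5353, 0.0678, 0.0552]
eef_rot: [-2.397, -2.03, -0.001]
wrist_force: [1.1, 0.3, 0.6]
gripper_width: 0.0004
grasp_force: 0.0
```

```bash
python3 - <<'E'
from plan import *
b,dy,s=inbox();print(b.round(1),dy,s["wrist_force"].round(2),s["time_s"])
E
```

```text
[-98.4  11.5  55.2] 0.010361986139804102 [1.13 0.31 0.6 ] 3.65
```

Call:
{"method": "arm_command", "body": {"commands": [[0.006,0.003,0,0.01],[0.005,0,0,0],[0.002,0,0,0],[0,0,0,0],[0,0,0,0]]}}

```text
time_s: 4.15
eef_pos: [0.5406, 0.0792, 0.0549]
eef_rot: [2.409, 2.017, 0.0]
wrist_force: [0.2, 0.1, 0.4]
gripper_width: 0.0002
grasp_force: 0.0
```

Call:
{"method": "arm_command", "body": {"commands": [[0.002,0,0,0],[0,0,0,0],[0,0,0,0]]}}

```text
time_s: 4.45
eef_pos: [0.5408, 0.081, 0.0547]
eef_rot: [-2.409, -2.016, 0.0]
wrist_force: [-0.3, 0.4, -0.5]
gripper_width: 0.0007
grasp_force: 0.0
```

Call:
{"method": "arm_command", "body": {"commands": [[0.0015,0,0,0],[0,0,0,0],[0,0,0,0]]}}

```text
time_s: 4.75
eef_pos: [0.5412, 0.0826, 0.0547]
eef_rot: [2.409, 2.017, -0.0]
wrist_force: [0.4, -1.1, 0.3]
gripper_width: 0.0002
grasp_force: 0.0
```

```bash
python3 - <<'E'
from plan import *
b,dy,s=inbox();print(b.round(1),dy,s["wrist_force"].round(2),s["time_s"])
E
```

```text
[-82.8   8.3  54.7] -0.0010888597387586074 [ 0.41 -1.11  0.31] 4.75
```

Call:
{"method": "arm_command", "body": {"commands": [[0.001,0,0,0],[0,0,0,0]]}}

```text
time_s: 4.95
eef_pos: [0.5414, 0.0837, 0.0547]
eef_rot: [-2.409, -2.017, -0.0]
wrist_force: [-1.3, 0.5, -0.5]
gripper_width: 0.0008
grasp_force: 0.0
```

Call:
{"method": "arm_command", "body": {"commands": [[0.001,0,0,0],[0,0,0,0]]}}

```text
time_s: 5.15
eef_pos: [0.5415, 0.0847, 0.0547]
eef_rot: [-2.409, -2.017, -0.0]
wrist_force: [0.1, 0.3, -0.0]
gripper_width: 0.0006
grasp_force: 0.0
```

Call:
{"method": "arm_command", "body": {"commands": [[0.001,0,0,0],[0,0,0,0]]}}

```text
time_s: 5.35
eef_pos: [0.5417, 0.0855, 0.0547]
eef_rot: [2.409, 2.016, -0.0]
wrist_force: [0.5, -0.0, 0.1]
gripper_width: 0.0002
grasp_force: 0.0
```

Call:
{"method": "arm_command", "body": {"commands": [[0.001,0,0,0],[0,0,0,0]]}}

```text
time_s: 5.55
eef_pos: [0.5417, 0.0857, 0.0547]
eef_rot: [2.409, 2.016, -0.001]
wrist_force: [-0.4, -2.3, 0.6]
gripper_width: 0.0006
grasp_force: 1.4
```

Call:
{"method": "arm_command", "body": {"commands": [[0.0005,0,0,0],[0,0,0,0]]}}

```text
time_s: 5.75
eef_pos: [0.5417, 0.0859, 0.0547]
eef_rot: [2.409, 2.015, -0.002]
wrist_force: [-0.6, -5.2, 0.9]
gripper_width: 0.0
grasp_force: 2.6
```

Call:
{"method": "arm_command", "body": {"commands": [[0.0005,0,0,0],[0,0,0,0]]}}

```text
time_s: 5.95
eef_pos: [0.5417, 0.0859, 0.0547]
eef_rot: [2.409, 2.015, -0.002]
wrist_force: [-0.3, -6.5, 1.2]
gripper_width: 0.0005
grasp_force: 3.1
```

Call:
{"method": "arm_command", "body": {"commands": [[0.0005,0,0,0],[0,0,0,0]]}}

```text
time_s: 6.15
eef_pos: [0.5417, 0.086, 0.0547]
eef_rot: [2.409, 2.014, -0.003]
wrist_force: [-2.2, -7.2, 1.1]
gripper_width: 0.0008
grasp_force: 3.6
```

Call:
{"method": "arm_command", "body": {"commands": [[-0.0006,0,0,0],[0,0,-0.001,0],[0,0,-0.001,0]]}}

```text
time_s: 6.45
eef_pos: [0.5417, 0.0859, 0.0566]
eef_rot: [2.409, 2.015, -0.002]
wrist_force: [-1.0, -5.3, -0.3]
gripper_width: 0.0004
grasp_force: 3.0
```

Call:
{"method": "arm_command", "body": {"commands": [[0,0,-0.002,0],[0.0001,0,-0.002,0]]}}

```text
time_s: 6.65
eef_pos: [0.5417, 0.086, 0.0606]
eef_rot: [2.409, 2.015, -0.002]
wrist_force: [-1.7, -5.2, 0.1]
gripper_width: 0.0005
grasp_force: 3.0
```

```bash
python3 - <<'E'
from plan import *
b,dy,s=inbox();print(b.round(1),dy,s["wrist_force"].round(2),s["time_s"])
E
```

```text
[-79.2   8.3  60.6] -0.0021314347828602642 [-1.67 -5.23  0.06] 6.65
```

Call:
{"method": "arm_command", "body": {"commands": [[0.0003,0,-0.003,0],[0.0003,0,-0.003,0],[0,0,0,0]]}}

```text
time_s: 6.95
eef_pos: [0.5419, 0.0866, 0.0669]
eef_rot: [2.409, 2.015, -0.002]
wrist_force: [-1.0, -6.3, 1.1]
gripper_width: 0.0007
grasp_force: 3.1
```

```bash
python3 - <<'E'
from plan import *
import cv2,pickle
b,dy,s=inbox();print(b.round(1),dy,s["wrist_force"].round(2),s["time_s"])
D=pickle.load(open("d0.pkl","rb"))
p=bot.snapshot("scene")
c=[cv2.resize(cv2.cvtColor(i["color"],cv2.COLOR_RGB2BGR)[145:225,205:285],None,fx=5,fy=5,interpolation=cv2.INTER_CUBIC) for i in(D["scene"],p)]
cv2.imwrite("pics/s2.png",np.hstack(c))
E
```

```text
[-78.7   8.3  66.9] -0.002088146538651303 [-1.04 -6.32  1.08] 6.95
```

View pics/s2.png

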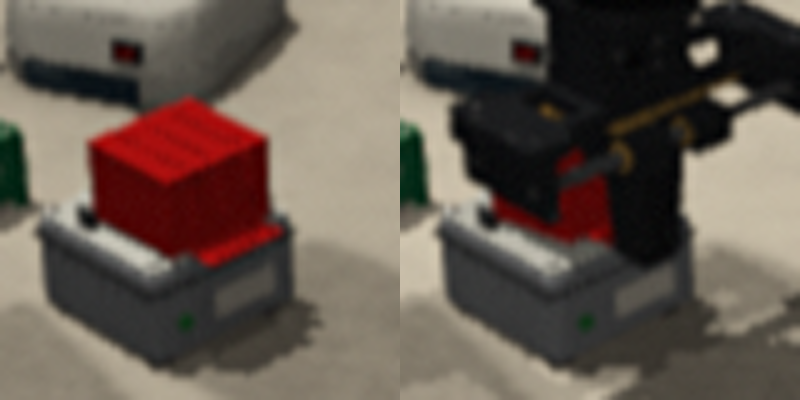

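The right half shows the hood's front foot lifted, from about (205,265) to (610,240). The friction lift is holding, so I follow the arc.

Call:
{"method": "arm_command", "body": {"commands": [[0.0003,0,-0.0025,0],[0.0003,0,-0.002,0],[0.0006,0,-0.0027,0],[0.0006,0,-0.0027,0],[0.0007,0,-0.0027,0]]}}

```text
time_s: 7.5
eef_pos: [0.5422, 0.0891, 0.0794]
eef_rot: [2.41, 2.015, -0.002]
wrist_force: [-1.7, -6.1, 0.7]
gripper_width: 0.0005
grasp_force: 3.0
```

Call:
{"method": "arm_command", "body": {"commands": [[0.0009,0,-0.0027,0],[0.001,0,-0.0026,0],[0.001,0,-0.0026,0]]}}

```text
time_s: 7.8
eef_pos: [0.5427, 0.0918, 0.0873]
eef_rot: [2.41, 2.015, -0.003]
wrist_force: [-2.4, -7.1, 2.9]
gripper_width: 0.0006
grasp_force: 3.3
```

```bash
python3 - <<'E'
from plan import *
b,dy,s=inbox();print(b.round(1),dy,s["wrist_force"].round(2),s["time_s"])
E
```

```text
[-73.4   8.4  87.3] -0.00223240708576089 [-2.38 -7.13  2.9 ] 7.8
```

Call:
{"method": "arm_command", "body": {"commands": [[0,0,-0.003,0],[0.0008,0,-0.003,0]]}}

```text
time_s: 8.0
eef_pos: [0.5431, 0.0941, 0.0934]
eef_rot: [-2.409, -2.016, 0.0]
wrist_force: [-1.4, -1.8, 2.4]
gripper_width: 0.0002
grasp_force: 1.5
```

Call:
{"method": "arm_command", "body": {"commands": [[0.0012,0,-0.0026,0],[0.0013,0,-0.0025,0],[0.0013,0,-0.0025,0]]}}

```text
time_s: 8.3
eef_pos: [0.5438, 0.0983, 0.101]
eef_rot: [-2.408, -2.017, 0.0]
wrist_force: [-1.8, -2.7, 1.3]
gripper_width: 0.0007
grasp_force: 1.4
```

```bash
python3 - <<'E'
from plan import *
b,dy,s=inbox();print(b.round(1),dy,s["wrist_force"].round(2),s["time_s"])
E
```

```text
[-66.9   8.5 101. ] -0.0008466816489969275 [-1.82 -2.68  1.29] 8.3
```

Call:
{"method": "arm_command", "body": {"commands": [[0.002,0,-0.0026,0],[0.002,0,-0.0026,0],[0.002,0,-0.0026,0]]}}

```text
time_s: 8.6
eef_pos: [0.5454, 0.1047, 0.1089]
eef_rot: [-2.409, -2.017, -0.002]
wrist_force: [0.1, -1.1, 0.4]
gripper_width: 0.0006
grasp_force: 0.4
```

Call:
{"method": "arm_command", "body": {"commands": [[0.0023,0,-0.0023,0],[0.0023,0,-0.0023,0],[0.0023,0,-0.0022,0],[0.0023,0,-0.0022,0]]}}

```text
time_s: 9.0
eef_pos: [0.5467, 0.1134, 0.1178]
eef_rot: [-2.409, -2.017, -0.0]
wrist_force: [0.6, -0.5, 0.6]
gripper_width: 0.0003
grasp_force: 0.0
```

```bash
python3 - <<'E'
from plan import *
b,dy,s=inbox();print(b.round(1),dy,s["wrist_force"].round(2),s["time_s"])
E
```

```text
[-51.5   8.3 117.8] -0.0008674095465674991 [ 0.59 -0.55  0.63] 9.0
```

```bash
python3 - <<'E'
from plan import *
import cv2
p=bot.snapshot("scene");t=bot.snapshot("top")
c=[cv2.resize(cv2.cvtColor(i["color"],cv2.COLOR_RGB2BGR)[r:r+80,k:k+80],None,fx=5,fy=5,interpolation=cv2.INTER_CUBIC) for i,r,k in((p,145,205),(t,145,200))]
cv2.imwrite("pics/s3.png",np.hstack(c))
E
```

```text
(no output)
```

View pics/s3.png

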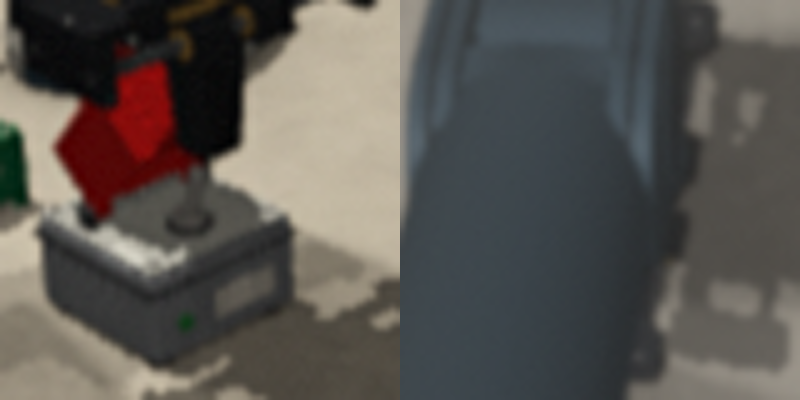

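The left view shows the guard up at about 0.85 rad. The steel toggle stands free below the fingertip at (193,190), still off, and the box hasn't shifted. I lower the finger in front of the toggle while it holds the lip.

Call:
{"method": "arm_command", "body": {"commands": [[-0.0005,0,0.004,0],[0,0,0.005,0],[0,0,0.005,0]]}}

```text
time_s: 9.4
eef_pos: [0.5462, 0.1122, 0.103]
eef_rot: [-2.409, -2.016, 0.001]
wrist_force: [-1.1, 0.3, 0.6]
gripper_width: 0.0006
grasp_force: 0.0
```

Call:
{"method": "arm_command", "body": {"commands": [[0,0,0.005,0],[0,0,0.005,0],[0,0,0.005,0],[0,0,0,0]]}}

```text
time_s: 9.8
eef_pos: [0.546, 0.1123, 0.0878]
eef_rot: [-2.409, -2.016, 0.002]
wrist_force: [0.9, 0.2, 0.0]
gripper_width: 0.0006
grasp_force: 0.0
```

```bash
python3 - <<'E'
from plan import *
b,dy,s=inbox();print(b.round(1),dy,s["wrist_force"].round(2),s["time_s"])
E
```

```text
[-52.7   8.8  87.8] -0.00119290120002713 [0.86 0.18 0.02] 9.8
```

Call:
{"method": "arm_command", "body": {"commands": [[0.003,0,0,0],[0.003,0,0,0],[0.003,0,0,0]]}}

```text
time_s: 10.1
eef_pos: [0.5484, 0.1212, 0.0889]
eef_rot: [2.409, 2.016, 0.0]
wrist_force: [-0.0, -2.2, 1.0]
gripper_width: 0.0005
grasp_force: 1.1
```

Call:
{"method": "arm_command", "body": {"commands": [[0.003,0,0,0],[0.003,0,0,0],[0.003,0,0,0]]}}

```text
time_s: 10.4
eef_pos: [0.5499, 0.1302, 0.0888]
eef_rot: [2.409, 2.016, 0.001]
wrist_force: [-0.3, -2.0, 1.6]
gripper_width: 0.0004
grasp_force: 0.9
```

Call:
{"method": "arm_command", "body": {"commands": [[0.002,0,0,0],[0.001,0,0,0],[0,0,0,0]]}}

```text
time_s: 10.7
eef_pos: [0.5503, 0.1333, 0.0886]
eef_rot: [2.409, 2.017, 0.0]
wrist_force: [-0.4, -0.6, 1.4]
gripper_width: 0.0005
grasp_force: 0.5
```

```bash
python3 - <<'E'
from plan import *
import cv2
b,dy,s=inbox();print(b.round(1),dy,s["wrist_force"].round(2),s["time_s"])
p=bot.snapshot("scene")
cv2.imwrite("pics/s4.png",cv2.resize(cv2.cvtColor(p["color"],cv2.COLOR_RGB2BGR)[145:225,205:285],None,fx=7,fy=7,interpolation=cv2.INTER_CUBIC))
E
```

```text
[-31.2   8.2  88.6] -0.0008461626433737823 [-0.39 -0.62  1.36] 10.7
```

View pics/s4.png

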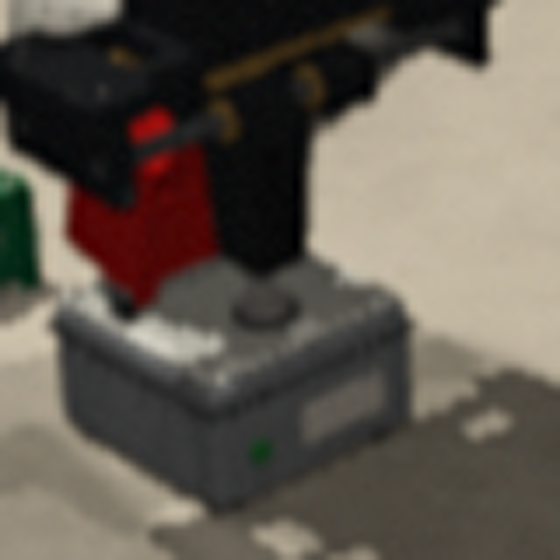

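The toggle has gone behind the finger and its collar shows at (265,310). I keep pushing in small steps until I feel its stop.

Call:
{"method": "arm_command", "body": {"commands": [[0.001,0,0,0],[0,0,0,0]]}}

```text
time_s: 10.95
eef_pos: [0.5503, 0.134, 0.0886]
eef_rot: [2.409, 2.016, -0.0]
wrist_force: [-0.1, -1.3, 0.8]
gripper_width: 0.0003
grasp_force: 0.7
```

Call:
{"method": "arm_command", "body": {"commands": [[0.001,0,0,0],[0,0,0,0]]}}

```text
time_s: 11.15
eef_pos: [0.5505, 0.1351, 0.0886]
eef_rot: [-2.409, -2.016, 0.0]
wrist_force: [-0.2, -1.9, 0.8]
gripper_width: 0.0006
grasp_force: 0.8
```

Call:
{"method": "arm_command", "body": {"commands": [[0.001,0,0,0],[0,0,0,0]]}}

```text
time_s: 11.35
eef_pos: [0.5506, 0.1361, 0.0885]
eef_rot: [-2.409, -2.017, 0.0]
wrist_force: [0.4, -2.0, -0.4]
gripper_width: 0.0004
grasp_force: 0.8
```

Call:
{"method": "arm_command", "body": {"commands": [[0.001,0,0,0],[0,0,0,0]]}}

```text
time_s: 11.55
eef_pos: [0.5507, 0.1367, 0.0885]
eef_rot: [2.409, 2.016, -0.001]
wrist_force: [-0.1, -3.1, -0.6]
gripper_width: 0.0009
grasp_force: 1.2
```

Call:
{"method": "arm_command", "body": {"commands": [[0.001,0,0,0],[0,0,0,0]]}}

```text
time_s: 11.75
eef_pos: [0.5508, 0.137, 0.0885]
eef_rot: [2.409, 2.015, -0.002]
wrist_force: [-0.4, -4.7, -0.2]
gripper_width: 0.0004
grasp_force: 2.3
```

Call:
{"method": "arm_command", "body": {"commands": [[0.0005,0,0,0],[0,0,0,0]]}}

```text
time_s: 11.95
eef_pos: [0.5509, 0.1373, 0.0885]
eef_rot: [2.409, 2.015, -0.002]
wrist_force: [-0.8, -5.7, 0.5]
gripper_width: 0.0007
grasp_force: 2.8
```

The stop is felt about where the geometry puts it (finger face near box x -51 + 4 mm, toggle fully over). I draw the finger back forward so the guard comes down with it.

Call:
{"method": "arm_command", "body": {"commands": [[-0.004,0,0,0],[-0.007,0,0,0],[-0.008,0,0,0],[-0.008,0,0,0],[-0.008,0,0,0],[-0.008,0,0,0],[-0.008,0,0,0],[-0.01,0,0,0],[-0.015,0,0,0],[0,0,0,0]]}}

```text
time_s: 12.95
eef_pos: [0.5373, 0.0605, 0.0887]
eef_rot: [2.412, 2.012, -0.002]
wrist_force: [-0.8, 0.7, 0.2]
gripper_width: 0.0007
grasp_force: 0.0
```

Call:
{"method": "arm_command", "body": {"commands": [[-0.01,0,-0.03,0],[0,0,-0.05,0],[0,0,-0.05,0],[-0.04,0,-0.02,0],[-0.04,0,0,0],[-0.04,0,0,0],[0,0,0,0],[0,0,0,0],[0,0,0,0]]}}

```text
time_s: 13.85
eef_pos: [0.5151, -0.063, 0.2385]
eef_rot: [-2.407, -2.018, -0.001]
wrist_force: [-0.9, 0.2, 0.3]
gripper_width: 0.0006
grasp_force: 0.0
```

```bash
python3 - <<'E'
from plan import *
import cv2,pickle
b,dy,s=inbox();print(b.round(1),dy,s["wrist_force"].round(2),s["time_s"])
D=pickle.load(open("d0.pkl","rb"))
for n in("scene","top"):
    p=bot.snapshot(n)
    for q in("red_guard","red_box","red_toggle","yellow_guard","bottle","timer","tube_rack","petri"):
        print(n,q,[(np.round(d["bbox"],1).tolist(),round(d["p"],2)) for d in bot.search_frame(p,q)[:1]])
    if n=="scene":
        c=[cv2.resize(cv2.cvtColor(i["color"],cv2.COLOR_RGB2BGR)[145:225,205:285],None,fx=5,fy=5,interpolation=cv2.INTER_CUBIC) for i in(D[n],p)]
        cv2.imwrite("pics/s5.png",np.hstack(c))
E
```

```text
[-230.6    8.5  238.5] 0.00045326935277123503 [-0.87  0.21  0.34] 13.85
scene red_guard [([232.9, 169.9, 30.1, 34.8], 0.94)]
scene red_box [([238.8, 185.6, 52.2, 64.9], 0.8)]
scene red_toggle [([236.6, 187.9, 47.6, 63.6], 0.65)]
scene yellow_guard [([357.5, 234.7, 44.3, 42.0], 0.66)]
scene bottle []
scene timer [([273.8, 242.8, 32.9, 27.1], 0.74)]
scene tube_rack [([192.9, 179.2, 34.8, 27.6], 0.9)]
scene petri [([398.9, 299.2, 42.0, 34.2], 0.89)]
top red_guard [([220.4, 181.2, 28.1, 32.3], 0.89)]
top red_box [([232.2, 185.8, 43.5, 37.6], 0.66)]
top red_toggle []
top yellow_guard [([379.1, 195.1, 33.0, 27.5], 0.59)]
top bottle []
top timer []
top tube_rack [([165.3, 183.1, 34.3, 20.1], 0.69)]
top petri [([420.1, 215.7, 31.1, 29.0], 0.56)]
```

View pics/s5.png

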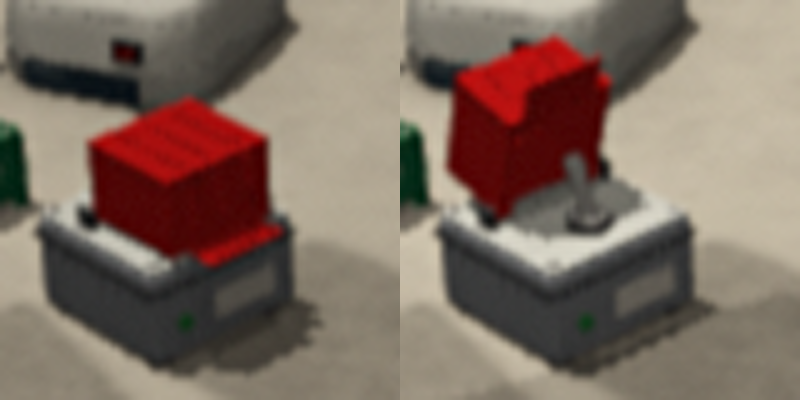

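The right half shows the toggle leaning to the rear, so it is on, and the box in place. The guard is still up, so I check whether it's falling slowly.

Call:
{"method": "arm_command", "body": {"commands": [[0,0,0,0],[0,0,0,0],[0,0,0,0],[0,0,0,0],[0,0,0,0],[0,0,0,0],[0,0,0,0],[0,0,0,0],[0,0,0,0],[0,0,0,0]]}}

```text
time_s: 15.75
eef_pos: [0.5149, -0.0643, 0.2386]
eef_rot: [2.409, 2.016, 0.0]
wrist_force: [-0.0, 0.6, 0.6]
gripper_width: 0.0005
grasp_force: 0.0
```

```bash
cat > th.py <<'E'
from fit import *
from plan import bot
from scipy.optimize import minimize_scalar
def guard(n="scene",c=(240,175)):
    p=bot.snapshot(n);h=cv2.cvtColor(p["color"],cv2.COLOR_RGB2HSV).astype(int)
    m=((h[...,0]<8)|(h[...,0]>172))&(h[...,1]>110)&(h[...,2]>60)
    k=np.zeros_like(m);k[c[1]-38:c[1]+38,c[0]-38:c[0]+38]=1;m=cv2.GaussianBlur((m&k).astype(float),(0,0),1)
    import fit;P0=[a.copy() for a in parts];H=np.array([.015,0,.066])
    def cost(t):
        ca,sa=np.cos(t),np.sin(t);Ry=np.array([[ca,0,sa],[0,1,0],[-sa,0,ca]])
        fit.parts[:]=[(a-H)@Ry.T+H for a in P0]
        return ((cv2.GaussianBlur(render(p,[.5638,.1626,1.395]),(0,0),1)-m)**2).sum()
    g=np.linspace(-.1,1.4,76);v=[cost(t) for t in g];fit.parts[:]=P0
    return round(float(g[int(np.argmin(v))]),2),round(min(v),1)
E
python3 -c "
from th import *
print(guard(),guard('top',(235,185)),bot.read_state()['time_s'])"
```

```text
(1.36, np.float64(40.7)) (1.32, np.float64(19.8)) 15.85
```

The toggle is on, but the guard rests past its balance point at the 1.3 rad stop. I'll go over to the rear and nudge its top forward gently so that it drops.

Call:
{"method": "arm_command", "body": {"commands": [[0.044,0,0,0],[0.044,0,0,0],[0.044,0,0,0],[0.044,0,0,0],[0.044,0,0,0],[0.044,0,0,0],[0.044,0,0,0],[0,0,0,0],[0,0,0,0]]}}

```text
time_s: 16.75
eef_pos: [0.5688, 0.2398, 0.2381]
eef_rot: [2.407, 2.019, -0.001]
wrist_force: [0.5, -0.5, -0.8]
gripper_width: 0.0008
grasp_force: 0.0
```

```bash
python3 - <<'E'
from plan import *
b,dy,s=inbox();print(b.round(1),dy,s["wrist_force"].round(2),s["time_s"])
E
```

```text
[ 76.9   8.6 238.1] 0.001153822912813407 [ 0.51 -0.49 -0.81] 16.75
```

Call:
{"method": "arm_command", "body": {"commands": [[0,0,0.04,0],[0,0,0.04,0],[0,0,0.026,0],[0,0,0,0],[-0.008,0,0,0],[-0.008,0,0,0],[0,0,0,0]]}}

```text
time_s: 17.45
eef_pos: [0.5674, 0.2209, 0.1345]
eef_rot: [2.411, 2.012, 0.003]
wrist_force: [0.7, -0.7, -0.8]
gripper_width: 0.0006
grasp_force: 0.0
```

Call:
{"method": "arm_command", "body": {"commands": [[-0.003,0,0,0],[-0.003,0,0,0],[-0.003,0,0,0],[-0.003,0,0,0],[-0.003,0,0,0]]}}

```text
time_s: 17.95
eef_pos: [0.5636, 0.2083, 0.1326]
eef_rot: [2.409, 2.017, 0.0]
wrist_force: [0.4, 0.6, 0.6]
gripper_width: 0.0002
grasp_force: 0.2
```

Call:
{"method": "arm_command", "body": {"commands": [[-0.003,0,0,0],[-0.003,0,0,0],[-0.003,0,0,0],[-0.003,0,0,0]]}}

```text
time_s: 18.35
eef_pos: [0.5615, 0.1962, 0.1326]
eef_rot: [2.409, 2.016, -0.0]
wrist_force: [-1.1, 0.9, -0.3]
gripper_width: 0.0008
grasp_force: 0.1
```

```bash
python3 - <<'E'
from plan import *
from th import guard
b,dy,s=inbox();print(b.round(1),dy,s["wrist_force"].round(2),s["time_s"]);print(guard())
E
```

```text
[ 32.7   8.2 132.6] -0.001232465913899139 [-1.12  0.93 -0.33] 18.35
(0.94, np.float64(48.6))
```

Call:
{"method": "arm_command", "body": {"commands": [[-0.004,0,0,0],[-0.004,0,0,0],[-0.004,0,0,0],[-0.004,0,0,0],[0,0,0,0],[0,0,0,0],[0,0,0,0]]}}

```text
time_s: 19.1
eef_pos: [0.5587, 0.1811, 0.1326]
eef_rot: [-2.409, -2.017, -0.0]
wrist_force: [0.3, 0.2, -0.3]
gripper_width: 0.0005
grasp_force: 0.0
```

```bash
python3 - <<'E'
from plan import *
from th import guard
b,dy,s=inbox();print(b.round(1),dy,s["wrist_force"].round(2),s["time_s"]);print(guard())
E
```

```text
[ 17.3   8.2 132.6] -0.0009003011701222974 [ 0.27  0.17 -0.34] 19.1
(0.0, np.float64(15.2))
```

Guard is shut (0.0). I retract upward and check everything.

Call:
{"method": "arm_command", "body": {"commands": [[0,0,-0.03,0],[0,0,-0.05,0],[0,0,-0.04,0],[0.05,0,0,0],[0.05,0,0,0],[0.05,0,0,0],[0,0,0,0],[0,0,0,0],[0,0,0,0]]}}

```text
time_s: 20.05
eef_pos: [0.5854, 0.3266, 0.2525]
eef_rot: [2.41, 2.014, -0.001]
wrist_force: [0.2, -0.5, 0.6]
gripper_width: 0.0005
grasp_force: 0.0
```

```bash
python3 - <<'E'
from plan import *
import cv2
from th import guard
b,dy,s=inbox();print(b.round(1),s["wrist_force"].round(2),s["time_s"]);print(guard())
p=bot.snapshot("scene");cv2.imwrite("pics/s6.png",cv2.resize(cv2.cvtColor(p["color"],cv2.COLOR_RGB2BGR)[110:335,150:450],None,fx=2.6,fy=2.6,interpolation=cv2.INTER_CUBIC))
for q in("red_box","yellow_box","yellow_guard","bottle","timer","tube_rack","petri"):
    print(q,[(np.round(d["bbox"],1).tolist(),round(d["p"],2)) for d in bot.search_frame(p,q)[:1]])
E
```

```text
[165.2   7.4 252.5] [ 0.23 -0.47  0.58] 20.05
(0.0, np.float64(11.7))
red_box [([238.4, 192.4, 51.4, 49.1], 0.84)]
yellow_box [([352.9, 244.9, 57.5, 60.9], 0.91)]
yellow_guard [([357.9, 234.9, 46.4, 40.7], 0.72)]
bottle [([299.3, 211.8, 19.6, 51.9], 0.72)]
timer [([273.2, 243.1, 30.2, 27.6], 0.73)]
tube_rack [([193.4, 178.0, 36.1, 29.2], 0.76)]
petri [([397.4, 299.7, 41.7, 33.8], 0.67)]
```

View pics/s6.png

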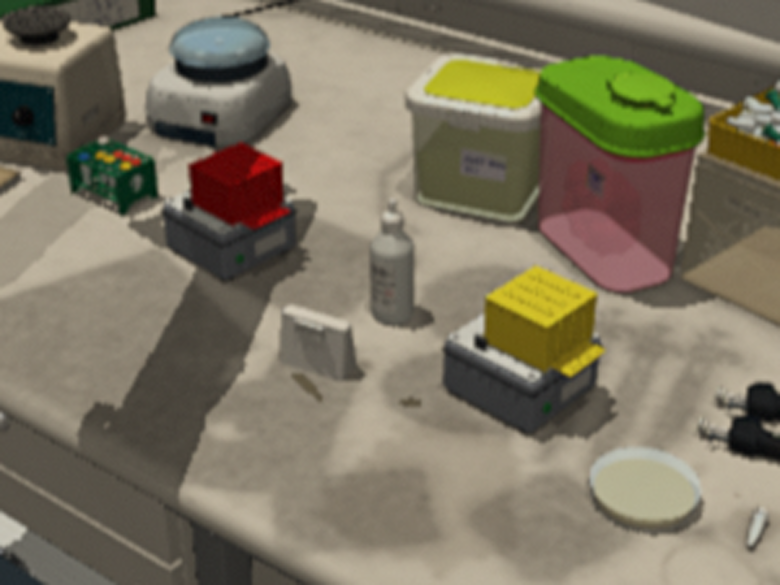

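The red guard is shut at (238,190), the yellow switch is untouched, and all the bystanders stand where they were. The arm is clear of everything, so I hand the job in.

```bash
python3 -c "
from cell import bot
print(bot.job_done())"
```

```text
the job is handed in; nothing more can be done
None
```

The red-guarded toggle was last seen leaning to the rear (on), its guard is shut again, and the other things stand within a pixel or two of where they were; the guard did not fall by itself (it rested at its 1.3 rad stop), so I nudged it forward from behind, and the job is handed in at about 20 s with no verdict returned.

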